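# Start the throwing wheel from under its splash cover

### The arm

A 7-joint arm with a two-finger parallel gripper is mounted at the origin on the work surface. World frame = base frame: x ahead of the robot, y to its left, z up, the work surface at z = 0. Lengths are in m, angles in rad, forces in N, time in s.
With the tool pointing down it reaches from about 0.425 to 0.875 m from the base axis. Payload 8.4 kg.
Tool frame: the origin (TCP) lies between the finger pads; the fingertips stand 8 mm ahead of it and the grasp point (between the pads) lies 11 mm behind it (ctrl.nose_length is the distance from the TCP to the fingertips, in m); z points along the fingers, y is the direction in which the jaws open and shut (so a half turn about z gives the same grasp; the last joint's range is limited). The gripper opens to 87 mm and grips with 3 to 60 N. Pads are 19 mm wide; open, the fingers measure 117 mm over their backs; the gripper's body (75 mm by 190 mm) begins 51 mm behind the grasp point.
Start: joints at [1.108, 0.333, 0.04, 1.465, -0.013, 1.343, -0.059], TCP at [0.231, -0.607, 0.231] pointing down, gripper open.
Joint ranges: [-2.58, 2.58], [-0.38, 2.09], [-1.3, 1.39], [0.25, 2.4], [-1.5, 4.64], [0.08, 2.09], [-2.65, 2.65]. Speed limits (rad/s): [2.22, 2.22, 2.79, 2.79, 3.14, 3.14, 3.14].

### API

Orientations are given as a unit quaternion [w, x, y, z].
In Python, from rig import ctrl gives the robot as it stands.
- The arm moves only by the tool servo_tool, never from a script. Its argument "increments" is a list of rows, each an object of numbers: "hand": the finger opening in mm, from 0 to 87; "tx", "ty", "tz": the shift along the tool's x, y, z in mm; "roll": the turn about the tool's z in degrees. In form: [{"hand": .., "tx": .., "ty": .., "tz": .., "roll": ..}, ...]. A call has 1 to 20 rows; each row shifts and turns the pose as measured when the row begins, along the tool's axes as they then stand; what a row does not reach is not made up. A row lasts 1/12 s, in which the tool goes at most 41.7 mm and 7.16 degrees, less where a joint would pass 70% of its speed; a pose out of reach is approached as far as the arm can. A call with a gripper value outside its range is refused whole. The fingers move at their own pace and stop on an object; "squeeze" is the grip in N (left out, the last holds). Time passes only in rows, so rows that do not move let the fingers close. It gives the time, the measured TCP pose, the force and the opening at its end, in the units of the state.
- ctrl.get_obs(): the state, without advancing time (a new reading comes with each control period).
- ctrl.camera(name): name is "scene" or "top"; returns (picture, depth): 480x640x3 uint8, red, green, blue; 480x640 float32, m along the optical axis (not along the pixel's ray), 0 where there is no reading.
- ctrl.camera_model(name): a dict with "K" (3x3 intrinsics, pixels), "rvec" (rotation vector, rad) and "tvec" (3), from world to camera coordinates, as OpenCV has them. Camera axes: x right, y down, z forward; pixel columns grow to the right and rows downward; lengths in m; the calibration is good to about 2 mm. A picture is of the moment at which its call begins. camera_model takes no time and is no camera call.
- ctrl.hand_in(): hands the job in, once; it reports no verdict.
The state is a dict: "clock": time; "joint_positions": joint angles; "qvel": joint speeds; "effort": joint torques, N m; "tcp_pos": TCP position; "eef_rot": TCP orientation; "force": force on the tool from outside, world axes, zero at the start; "moment": the same for the moment, N m; "grip_width": opening from 0.0 (shut) to 1.0 (fully open).
Only numpy, scipy, OpenCV 4.12 (cv2) and the standard library are available. Lean on these libraries where they do the work, as an engineer would, in place of code of your own. Each camera call takes 0.05 s, during which the arm holds its last target.

### The job

The wheel's grey control box has a splash cover with a push latch: press the cover and let go so that it pops fully open, push the larger of the two round buttons inside all the way in and let it come back out, then swing the cover down and press it until it latches shut again. Only push, nothing is to be gripped or lifted: leave the smaller button alone and do not disturb the pots and tools around the box.

Things in the scene. Friction and masses are not known exactly. Their poses are not given: they have to be found in the camera images.
- control_box: grey plastic box fixed to the table, 160 (x) x 180 (y) mm, walls 72 mm tall. Origin on the table, 10 mm towards +x from its middle; x points from the hinge side (nearer the robot) to the latch side, z up. The well under the cover is 104 (x) x 164 (y) mm, floor 36 mm above the table; the two buttons stand in it side by side along y, 72 mm apart, either one on either side
- cover_hinge (a point): on the hinge axis of the cover, at mid-width: 75 mm from the box's origin towards the robot, 77 mm above the table. The axis is the box's y; this frame turns with the cover, its x points along the cover from the hinge to the free edge and z out of its outer face
- cover_pad (a point): point on the cover's outer face (the top when shut) at mid-width, 105 mm from the hinge axis, a good place to press; z points out of the face. The cover is a plain grey plate 130 mm long from the hinge axis, 158 mm wide and 8 mm thick; its outer face lies 4 mm from the hinge axis and, when shut, 81 mm above the table, 9 mm proud of the walls
- cover (a joint): hinge angle: 0 latched shut, 1.65 fully open (just past upright, leaning to the robot's side, edge 206 mm above the table), -0.078 inner stop. Pressed 6 mm or more past shut at the pad (2 N; stop at 8 mm) and let go, the latch changes over: a shut cover then springs fully open in about 1 s if unobstructed; an open one, swung down against a light spring (under 3 N) and pressed past shut, stays shut
- large_button_top (a point): centre of the top face of the larger button, grey, 32 mm across in a black collar 48 mm across; top 58 mm above the table. It moves straight down
- large_button (a joint): how far the larger button is pushed in, m: 0 out, 0.006 fully in (about 5 N); it springs back
- small_button_top (a point): centre of the top face of the smaller button, grey, 18 mm across in a black collar 34 mm across; top 58 mm above the table. Not to be pressed
- small_button (a joint): how far the smaller button is pushed in, m: 0 out, 0.006 fully in
- mug: white glazed mug with a handle, about 80 mm across and 90 mm tall, loose; origin at the centre of its underside; a bystander
- bowl: terracotta bowl, 110 mm across and 50 mm tall, loose; origin at the centre of its underside; a bystander
- glaze_jar: closed glass jar with a white cap, 64 mm across and 85 mm tall, loose; origin at the centre of its underside; a bystander
- kiln_prop: pale spool-shaped kiln prop, 44 mm across and 65 mm tall, loose; origin at the centre of its underside; a bystander
- wood_rib: flat wooden throwing rib, 100 x 45 x 8 mm, lying loose; origin at the centre of its underside; a bystander
- loop_tool: trimming tool, wooden handle 110 mm long and 14 mm wide with a steel wire loop, lying loose; origin on its underside, 30 mm from the middle of the handle; a bystander

How it is judged:
On the way, in this order (a step that is already met when the one before it is completed fails the run):
1. the cover has popped open (value of joint cover above 1.4 rad), for 0.2 s.
2. the larger button is pushed in with the cover open (value of joint large_button above 0.0045 m and value of joint cover above 1 rad).
3. the cover is shut again (value of joint cover below 0.03 rad), for 0.1 s.
At the end, for the whole second after the job is handed in: The cover stays latched shut by itself (within 0.03 rad of its latched angle) and both buttons are out (pushed in less than 1.5 mm) (value of joint cover between -0.03 and 0.03 rad and value of joint each of large_button, small_button below 0.0015 m); the robot touches nothing.
It fails at once if the smaller button is pushed in (more than 3 mm) (value of joint small_button above 0.003 m).
It fails at once if a pot or tool beside the box is lifted or moved (more than 25 mm) (distance of any of mug, bowl, glaze_jar, kiln_prop, wood_rib, loop_tool from where it was at the start of the episode above 0.025 m).
It also fails if it takes over 51 s, if anything falls off the work surface, if the arm or the gripper's body presses on something with over 40 N, if the wrist force passes 120 N, or if a joint passes its speed limit or range.

## Working session

There is one attempt and no reset: what is moved stays moved. The work goes in short steps, Python scripts to look and compute and a tool call to move; the robot and the scene stay as the last step left them, time stands still between calls to the robot, and variables do not carry over. Pictures are saved under pics/ and viewed, and the job is handed in when it is done.

Besides the shell and the picture viewer there is one more tool, called as name(argument=value, ...), one argument or row to a line, values as JSON. servo_tool: Moves the arm, as the interface text tells. Its arguments: {"type":"object","properties":{"increments":{"type":"array","items":{"type":"object","properties":{"hand":{"type":"number"},"tx":{"type":"number"},"ty":{"type":"number"},"tz":{"type":"number"},"roll":{"type":"number"}}}},"squeeze":{"type":"number"}},"required":["increments"]}

```bash
mkdir -p pics; ls
python3 - <<'E'
from rig import ctrl
import cv2,numpy as np
o=ctrl.get_obs();print(o, ctrl.nose_length)
for n in("scene","top"):
    p,d=ctrl.camera(n);cv2.imwrite(f"pics/{n}0.png",p[:,:,::-1]);np.save(f"pics/{n}0.npy",d)
    print(n,ctrl.camera_model(n))
E
```

```text
pics
{'clock': 0.0, 'joint_positions': array([ 1.1078122 ,  0.33392203,  0.03988842,  1.46628286, -0.0134077 ,
        1.34331817, -0.0584856 ]), 'qvel': array([ 1.78978798e-04, -6.11112898e-04,  4.32961680e-05,  1.05058129e-03,
       -1.14106381e-03, -1.12834513e-03,  1.11360324e-03]), 'effort': array([ 1.81409664e-04, -6.56353498e+01,  1.33508932e+00, -4.03803527e+01,
       -5.98369120e-02,  4.48083167e-02,  1.64835787e-04]), 'tcp_pos': array([ 0.23107779, -0.60703576,  0.22964662]), 'eef_rot': array([-8.06588682e-04,  9.83504532e-01,  1.80881570e-01, -2.04469117e-04]), 'force': array([-0.58304356, -0.23361413,  0.25206039]), 'moment': array([0.03840776, 0.00073584, 0.00780735]), 'grip_width': 0.9952829925959743} 0.008
scene {'K': array([[528.95818539,   0.        , 317.68338419],
       [  0.        , 528.95818539, 237.76771948],
       [  0.        ,   0.        ,   1.        ]]), 'rvec': array([ 1.60054999,  2.03079372, -0.78164393]), 'tvec': array([ 0.11520439, -0.38404765,  1.40679825])}
top {'K': array([[614.33457178,   0.        , 318.053576  ],
       [  0.        , 614.33457178, 237.57107846],
       [  0.        ,   0.        ,   1.        ]]), 'rvec': array([ 2.1698678 , -2.1812299 ,  0.05007633]), 'tvec': array([0.04401991, 0.59560007, 1.06142179])}
```

View pics/top0.png

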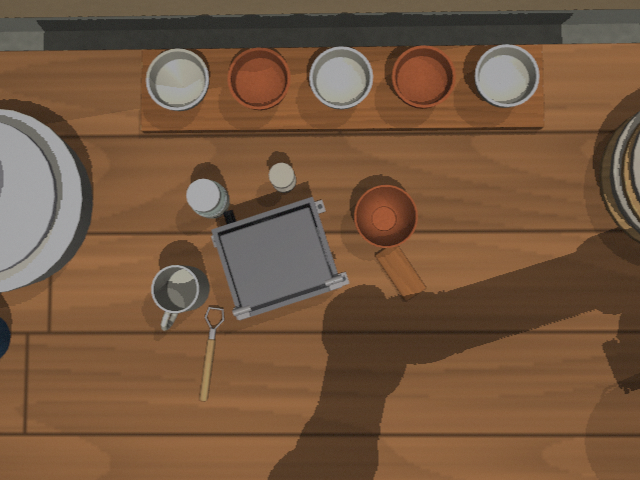

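View pics/scene0.png

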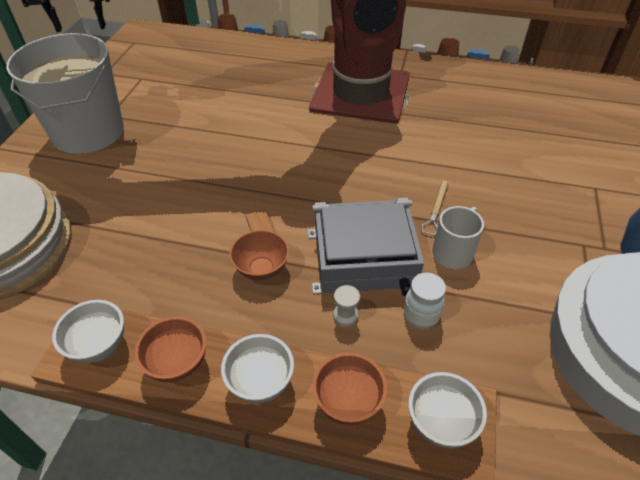

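The top view shows the box with its cover around pixel (278,258): hinge lugs at (240,313) and (340,282), latch side towards (265,215). The bowl, rib, prop, jar, mug and loop tool stand around it. Next I measure the cover plate from depth.

```bash
cat > h.py <<'E'
from rig import ctrl
import cv2,numpy as np
def pts(n,d):
    m=ctrl.camera_model(n);R=cv2.Rodrigues(m['rvec'])[0];K=m['K']
    v,u=np.mgrid[0:480,0:640]
    c=np.stack([(u-K[0,2])/K[0,0]*d,(v-K[1,2])/K[1,1]*d,d],-1)
    return (c-m['tvec'])@R
E
python3 - <<'E'
from h import *
for n in("top","scene"):
    d=np.load(f"pics/{n}0.npy");P=pts(n,d);Z=P[...,2]
    m=((Z>.0765)&(Z<.087)&(d>0)).astype(np.uint8)
    k,l,s,c=cv2.connectedComponentsWithStats(m)
    roi=(200,360,190,330) if n=="top" else (300,430,190,300)
    for i in range(1,k):
        if s[i,4]>800 and roi[0]<c[i][0]<roi[1] and roi[2]<c[i][1]<roi[3]:
            q=cv2.erode((l==i).astype(np.uint8),np.ones((3,3)))>0
            pp=P[l==i]; r=cv2.minAreaRect((pp[:,:2]*1000).astype(np.float32))
            print(n,i,s[i],r,cv2.boxPoints(r).round(1).tolist(),np.median(P[q][:,2]))
    # walls
    m=(Z>.069)&(Z<.0755)&(d>0);u=np.zeros((480,640),bool);u[roi[2]:roi[3],roi[0]:roi[1]]=1
    pp=P[m&u];r=cv2.minAreaRect((pp[:,:2]*1000).astype(np.float32));print("wall",r)
    # bystanders clusters by height
    m=((Z>.0045)&(d>0)).astype(np.uint8);
    if n=="top":
        k,l,s,c=cv2.connectedComponentsWithStats(m)
        for i in range(1,k):
            if s[i,4]>150:
                pp=P[l==i];print(i,s[i],pp.min(0).round(3),pp.max(0).round(3))
E
```

```text
top 291 [ 220  207  124  113 7646] ((552.1827392578125, 108.18916320800781), (144.09291076660156, 189.86862182617188), 17.72540855407715) [[454.70001220703125, 176.6999969482422], [512.5, -4.199999809265137], [649.7000122070312, 39.70000076293945], [591.9000244140625, 220.60000610351562]] 0.0814515318334479
wall ((573.7955322265625, 140.6895294189453), (207.1764678955078, 234.7340087890625), 17.7059383392334)
4 [  141    44   405    90 33803] [ 0.788 -0.369  0.005] [0.947 0.365 0.083]
294 [    0   109    93   183 12976] [0.505 0.439 0.005] [0.837 0.602 0.121]
315 [ 599  111   41  132 3765] [ 0.586 -0.526  0.005] [ 0.816 -0.459  0.095]
710 [269 162  28  31 630] [0.679 0.08  0.005] [0.729 0.124 0.07 ]
857 [  187   178   163   142 11786] [ 0.457 -0.013  0.005] [0.706 0.276 0.091]
914 [ 355  184   72  117 4317] [ 0.485 -0.149  0.005] [ 0.692 -0.023  0.055]
1464 [ 152  265   58   66 2114] [0.438 0.235 0.005] [0.548 0.315 0.096]
1794 [200 307  25  94 638] [0.311 0.209 0.005] [0.474 0.25  0.019]
1875 [  0 318  11  40 301] [0.387 0.584 0.005] [0.456 0.611 0.054]
scene 12 [ 313  198  103   63 4803] ((551.886962890625, 107.29882049560547), (149.4872589111328, 188.8450164794922), 17.368175506591797) [[452.3999938964844, 175.10000610351562], [508.70001220703125, -5.099999904632568], [651.4000244140625, 39.5], [595.0, 219.6999969482422]] 0.08381985438429858
wall ((591.6843872070312, 120.14642333984375), (239.13479614257812, 180.8783416748047), 17.67550277709961)
```

Run:
```python
from h import *
a=np.deg2rad(17.7);ex=np.array([np.cos(a),np.sin(a)]);ey=np.array([-ex[1],ex[0]])
for n in("top","scene"):
    d=np.load(f"pics/{n}0.npy");P=pts(n,d);Z=P[...,2]
    off=0 if n=="top" else .0025
    m=((Z-off>.0775)&(Z-off<.0855)&(d>0)).astype(np.uint8)
    m=cv2.morphologyEx(m,cv2.MORPH_OPEN,np.ones((15,15)))
    k,l,s,c=cv2.connectedComponentsWithStats(m)
    for i in range(1,k):
        pp=P[l==i]
        if np.hypot(*(pp[:,:2].mean(0)-[.55,.108]))<.03:
            r=cv2.minAreaRect((pp[:,:2]*1000).astype(np.float32));print(n,s[i],r)
            q=pp[:,:2]; u=q@ex; v=q@ey
            print('u',u.min(),u.max(),'v',v.min(),v.max(), 'z',np.median(pp[:,2]))
            um=(u.min()+u.max())/2;vm=(v.min()+v.max())/2
            print('centre',um*ex+vm*ey)
    # box outer at u,v low: body points 0.02<z<.075
    b=(Z>.03)&(Z<.085)&(d>0);q=P[b][:,:2];u=q@ex;v=q@ey
    if n=="top":
        for lo,hi in((.06,.064),): pass
    # well wall top edges
    w=(Z-off>.069)&(Z-off<.0752)&(np.hypot(P[...,0]-.56,P[...,1]-.11)<.12)
    q=P[w][:,:2];u=q@ex;v=q@ey
    print('wall u',np.percentile(u,[0,1,5,50,95,99,100]).round(4),'v',np.percentile(v,[0,1,5,50,95,99,100]).round(4))
im=cv2.imread("pics/top0.png")[180:340,170:450];cv2.imwrite("pics/top0c.png",cv2.resize(im,None,fx=2.8,fy=2.8,interpolation=2))
```

```text
wall u [0.4858 0.4861 0.4873 0.5796 0.6445 0.6455 0.6459] v [-0.1578 -0.1548 -0.1533 -0.0642  0.023   0.0244  0.025 ]
wall u [0.4825 0.4844 0.4863 0.6142 0.6446 0.6455 0.6464] v [-0.1559 -0.1554 -0.154  -0.064   0.0228  0.0242  0.0289]
```

View pics/top0c.png

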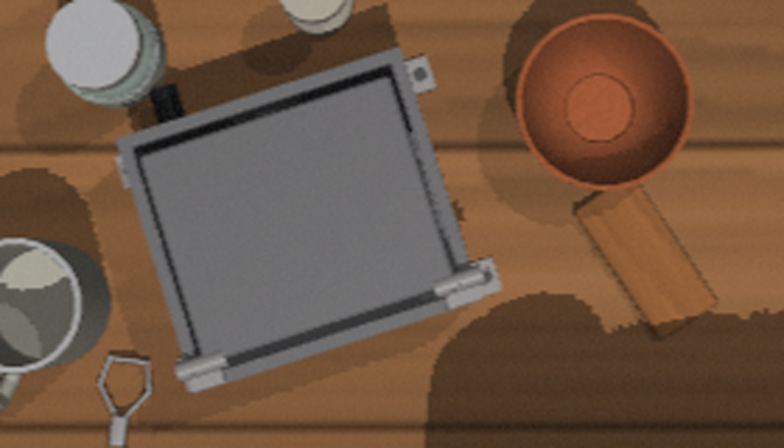

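Measurements agree with the given sizes. The box walls come out 160 x 180 mm, yaw is 17.7°, the cover top is at z≈81 mm, and the pad lands at about (0.597, 0.122), r=0.61. First I shut the fingers and align the yaw.

servo_tool(
  increments=[
    {"hand":0,"roll":3.1},
    {"hand":0,"tx":28,"ty":-29},
    {"hand":0,"tx":28,"ty":-29},
    {"hand":0,"tx":28,"ty":-29},
    {"hand":0,"tx":28,"ty":-29},
    {"hand":0,"tx":28,"ty":-29},
    {"hand":0,"tx":28,"ty":-29},
    {"hand":0,"tx":28,"ty":-29},
    {"hand":0,"tx":28,"ty":-29},
    {"hand":0,"tx":28,"ty":-29},
  ],
)

```text
$.increments[0]: bad value
```

servo_tool(
  increments=[
    {"hand":0,"tx":0,"ty":0,"tz":0,"roll":3.1},
    {"hand":0,"tx":28,"ty":-29,"tz":0,"roll":0},
    {"hand":0,"tx":28,"ty":-29,"tz":0,"roll":0},
    {"hand":0,"tx":28,"ty":-29,"tz":0,"roll":0},
    {"hand":0,"tx":28,"ty":-29,"tz":0,"roll":0},
    {"hand":0,"tx":28,"ty":-29,"tz":0,"roll":0},
    {"hand":0,"tx":28,"ty":-29,"tz":0,"roll":0},
    {"hand":0,"tx":28,"ty":-29,"tz":0,"roll":0},
    {"hand":0,"tx":28,"ty":-29,"tz":0,"roll":0},
    {"hand":0,"tx":28,"ty":-29,"tz":0,"roll":0},
  ],
)

```text
clock: 0.93
tcp_pos: [0.3895, -0.2774, 0.2233]
eef_rot: [-0.003, 0.989, 0.145, -0.005]
force: [0.8, -0.1, 0.3]
grip_width: 0.328
```

```bash
cat > st.py <<'E'
from h import *
from scipy.spatial.transform import Rotation as Ro
a=np.deg2rad(17.7);ex=np.array([np.cos(a),np.sin(a)]);ey=np.array([-ex[1],ex[0]])
def st(goal=None):
    o=ctrl.get_obs();p=o['tcp_pos'];R=Ro.from_quat(np.roll(o['eef_rot'],-1)).as_matrix()
    print('t',round(o['clock'],2),'tcp',p.round(4),'u,v,tipz',(p[:2]@ex).round(4),(p[:2]@ey).round(4),round(p[2]-.008,4),'yaw',np.degrees(np.arctan2(R[1,0],R[0,0])).round(2),'tilt',np.degrees(np.arccos(-R[2,2])).round(2),'F',o['force'].round(1),'grip',round(o['grip_width'],3),'q',o['joint_positions'].round(2))
    if goal is not None:
        g=np.r_[goal[0]*ex+goal[1]*ey,goal[2]+.008]; print('move mm',(R.T@(g-p)*1000).round(1))
E
python3 -c "
from st import *
st((.6058,-.0655,.13))"
```

```text
t 0.93 tcp [ 0.3895 -0.2774  0.2233] u,v,tipz 0.2868 -0.3827 0.2153 yaw 16.64 tilt 0.61 F [ 0.8 -0.1  0.3] grip 0.328 q [ 0.74  0.01 -0.22  1.86  0.    1.28 -0.76]
move mm [ 313.8 -322.6   84.7]
```

servo_tool(
  increments=[
    {"hand":0,"tx":28,"ty":-29,"tz":0,"roll":-0.5},
    {"hand":0,"tx":28,"ty":-29,"tz":0,"roll":-0.5},
    {"hand":0,"tx":28,"ty":-29,"tz":0,"roll":0},
    {"hand":0,"tx":28,"ty":-29,"tz":0,"roll":0},
    {"hand":0,"tx":28,"ty":-29,"tz":0,"roll":0},
    {"hand":0,"tx":28,"ty":-29,"tz":0,"roll":0},
    {"hand":0,"tx":28,"ty":-29,"tz":5,"roll":0},
    {"hand":0,"tx":28,"ty":-29,"tz":10,"roll":0},
    {"hand":0,"tx":28,"ty":-29,"tz":10,"roll":0},
    {"hand":0,"tx":28,"ty":-29,"tz":10,"roll":0},
    {"hand":0,"tx":20,"ty":-20,"tz":10,"roll":0},
    {"hand":0,"tx":0,"ty":0,"tz":5,"roll":0},
  ],
)

```text
clock: 1.93
tcp_pos: [0.5829, 0.13, 0.1721]
eef_rot: [-0.004, 0.988, 0.157, -0.003]
force: [-1.3, -0.6, 0.6]
grip_width: 0.004
```

```bash
python3 -c "
from st import *
st((.6058,-.0655,.081))"
```

```text
t 1.93 tcp [0.5829 0.13   0.1721] u,v,tipz 0.5948 -0.0534 0.1641 yaw 18.03 tilt 0.58 F [-1.3 -0.6  0.6] grip 0.004 q [ 0.19  0.33 -0.59  1.64  0.18  1.23 -1.69]
move mm [11.3 12.9 83. ]
```

servo_tool(
  increments=[
    {"hand":0,"tx":6,"ty":6,"tz":20,"roll":0.3},
    {"hand":0,"tx":5,"ty":6,"tz":20,"roll":0},
    {"hand":0,"tx":0,"ty":0,"tz":20,"roll":0},
    {"hand":0,"tx":0,"ty":0,"tz":10,"roll":0},
    {"hand":0,"tx":0,"ty":0,"tz":4,"roll":0},
    {"hand":0,"tx":0,"ty":0,"tz":0,"roll":0},
  ],
)

```text
clock: 2.43
tcp_pos: [0.5952, 0.1257, 0.0917]
eef_rot: [-0.005, 0.988, 0.157, -0.006]
force: [-0.7, 0.6, 0.3]
grip_width: 0.008
```

```bash
python3 -c "
from st import *
st((.6058,-.0655,.081))"
```

```text
t 2.43 tcp [0.5952 0.1257 0.0917] u,v,tipz 0.6052 -0.0612 0.0837 yaw 18.08 tilt 0.86 F [-0.7  0.6  0.3] grip 0.008 q [ 0.17  0.43 -0.56  1.69  0.24  1.1  -1.71]
move mm [0.6 4.4 2.6]
```

Just above the pad. I press 7 to 8 mm past shut, in small steps.

servo_tool(
  increments=[
    {"hand":0,"tx":0,"ty":4,"tz":0,"roll":0},
    {"hand":0,"tx":0,"ty":0,"tz":3,"roll":0},
    {"hand":0,"tx":0,"ty":0,"tz":3,"roll":0},
    {"hand":0,"tx":0,"ty":0,"tz":3,"roll":0},
    {"hand":0,"tx":0,"ty":0,"tz":2,"roll":0},
  ],
)

```text
clock: 2.85
tcp_pos: [0.5982, 0.1214, 0.0845]
eef_rot: [-0.005, 0.988, 0.157, -0.003]
force: [-1.7, -0.3, 2.6]
grip_width: 0.01
```

```bash
python3 -c "
from st import *
st((.6058,-.0655,.074))"
```

```text
t 2.85 tcp [0.5982 0.1214 0.0845] u,v,tipz 0.6068 -0.0662 0.0765 yaw 18.01 tilt 0.63 F [-1.7 -0.3  2.6] grip 0.01 q [ 0.18  0.43 -0.56  1.7   0.24  1.08 -1.71]
move mm [-0.9 -0.7  2.5]
```

servo_tool(
  increments=[
    {"hand":0,"tx":0,"ty":0,"tz":2.5,"roll":0},
    {"hand":0,"tx":0,"ty":0,"tz":2,"roll":0},
    {"hand":0,"tx":0,"ty":0,"tz":2,"roll":0},
  ],
)

```text
clock: 3.1
tcp_pos: [0.5985, 0.1215, 0.0811]
eef_rot: [-0.004, 0.988, 0.156, -0.002]
force: [-12.1, -4.4, 29.5]
grip_width: 0.0
```

```bash
python3 -c "
from st import *
st((.6058,-.0655,.074))"
```

```text
t 3.1 tcp [0.5985 0.1215 0.0811] u,v,tipz 0.6071 -0.0662 0.0731 yaw 18.0 tilt 0.52 F [-12.1  -4.4  29.5] grip 0.0 q [ 0.18  0.44 -0.56  1.7   0.25  1.08 -1.71]
move mm [-1.3 -0.8 -0.9]
```

The cover is on its inner stop (tip 73.1 mm, 30 N). Now I retreat quickly, up and towards the latch side.

servo_tool(
  increments=[
    {"hand":0,"tx":0,"ty":0,"tz":-10,"roll":0},
    {"hand":0,"tx":10,"ty":0,"tz":-38,"roll":0},
    {"hand":0,"tx":15,"ty":0,"tz":-38,"roll":0},
    {"hand":0,"tx":15,"ty":0,"tz":-38,"roll":0},
    {"hand":0,"tx":15,"ty":0,"tz":-38,"roll":0},
    {"hand":0,"tx":15,"ty":0,"tz":-20,"roll":0},
    {"hand":0,"tx":0,"ty":0,"tz":0,"roll":0},
    {"hand":0,"tx":0,"ty":0,"tz":0,"roll":0},
    {"hand":0,"tx":0,"ty":0,"tz":0,"roll":0},
    {"hand":0,"tx":0,"ty":0,"tz":0,"roll":0},
    {"hand":0,"tx":0,"ty":0,"tz":0,"roll":0},
    {"hand":0,"tx":0,"ty":0,"tz":0,"roll":0},
    {"hand":0,"tx":0,"ty":0,"tz":0,"roll":0},
  ],
)

```text
clock: 4.18
tcp_pos: [0.665, 0.1415, 0.266]
eef_rot: [-0.003, 0.988, 0.157, -0.006]
force: [0.5, 0.3, -0.2]
grip_width: 0.002
```

Run:
```python
from st import *
st((.5758,-.0655,.12))
for n in("scene","top"):
    p,d=ctrl.camera(n);cv2.imwrite(f"pics/{n}1.png",p[:,:,::-1]);np.save(f"pics/{n}1.npy",d)
```

```text
t 4.18 tcp [0.665  0.1415 0.266 ] u,v,tipz 0.6766 -0.0674 0.258 yaw 18.04 tilt 0.76 F [ 0.5  0.3 -0.2] grip 0.002 q [ 0.12  0.45 -0.56  1.29  0.22  1.48 -1.68]
move mm [-99.4  -1.3 139. ]
```

View pics/scene1.png

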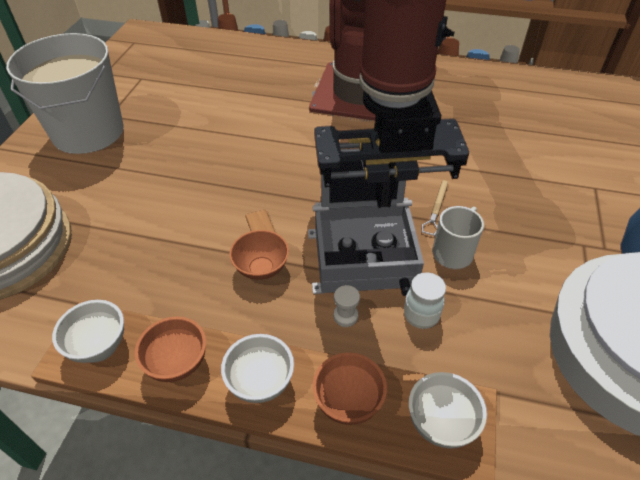

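View pics/top1.png

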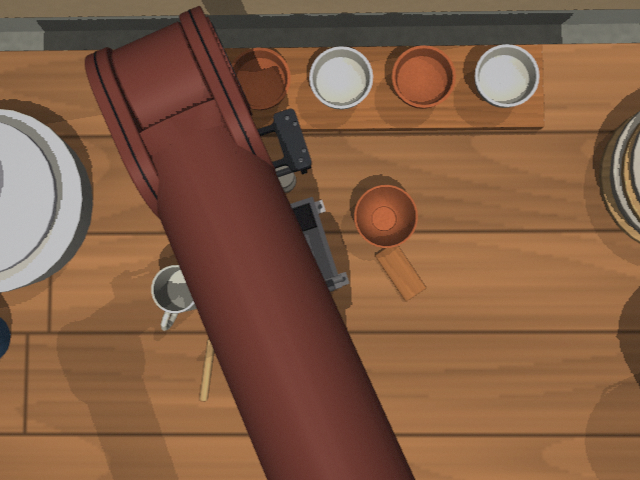

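The scene view shows the well open and the cover upright behind the gripper. The larger button is at about (385,240), on the +y side, and the smaller one is at (347,244). The top view is blocked by the forearm, so I use the scene depth.

Run:
```python
from st import *
d=np.load("pics/scene1.npy");P=pts("scene",d);Z=P[...,2]
im=cv2.imread("pics/scene1.png")
cv2.imwrite("pics/s1c.png",cv2.resize(im[170:300,300:440],None,fx=5,fy=4.6,interpolation=2)[:600,:800])
off=.0025
m=((Z-off>.053)&(Z-off<.064)&(d>0)).astype(np.uint8);m[:200]=0
k,l,s,c=cv2.connectedComponentsWithStats(m)
for i in range(1,k):
    if s[i,4]>8 and 320<c[i][0]<415 and 220<c[i][1]<265:
        q=P[l==i];u=q[:,:2]@ex;v=q[:,:2]@ey
        print(s[i],c[i].round(1),'u',u.min().round(4),u.max().round(4),'v',v.min().round(4),v.max().round(4),'z',np.median(q[:,2]).round(4))
# ray onto plane z=.058
M=ctrl.camera_model("scene");R=cv2.Rodrigues(M['rvec'])[0];C=-R.T@M['tvec']
def ray(x,y,z):
    r=R.T@np.linalg.inv(M['K'])@[x,y,1];p=C+r*(z-C[2])/r[2];return p[:2]@ex,p[:2]@ey
print(ray(385,238,.058),ray(347,242,.058))
# cover points
u=P[...,:2]@ex;v=P[...,:2]@ey
b=(Z>.1)&(Z<.2)&(u>.47)&(u<.53)&(abs(v+.0655)<.085)&(d>0)
for lo in(.1,.12,.14,.16,.18): 
    w=b&(Z>lo)&(Z<lo+.02); print(lo,w.sum(),np.median(u[w]) if w.any() else 0)
```

```text
[ 320  206   97   59 1437] [369.3 244.2] u 0.4886 0.6294 v -0.1469 0.017 z 0.064
[376 231  17  14 186] [384.  237.2] u 0.5491 0.581 v -0.0466 -0.0157 z 0.0599
[342 237  10   8  65] [346.6 240.5] u 0.5602 0.5776 v -0.11 -0.0935 z 0.0603
(np.float64(0.5672594878018957), np.float64(-0.029685245818323013)) (np.float64(0.571752674430975), np.float64(-0.10126350676369533))
0.1 564 0.5010880498249921
0.12 499 0.4995270192912306
0.14 205 0.49844114408755374
0.16 183 0.49627937408662054
0.18 86 0.4959849255600156
```

View pics/s1c.png

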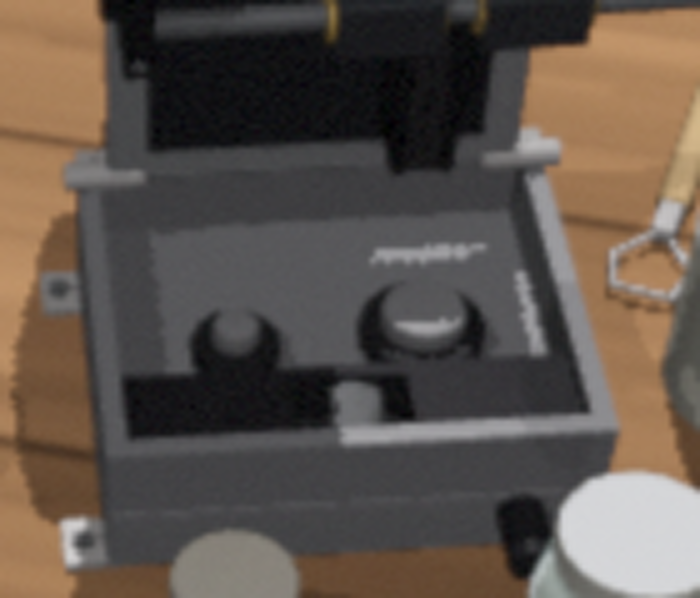

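The larger button measures 32 mm across, centred at (u,v)=(0.566,−0.030), and lies 71 mm from the smaller one, so both match the given sizes. The open cover's inner face is at u≈0.50. I move above the button.

servo_tool(
  increments=[
    {"hand":0,"tx":-28,"ty":-9,"tz":10,"roll":0.3},
    {"hand":0,"tx":-28,"ty":-9,"tz":20,"roll":0},
    {"hand":0,"tx":-28,"ty":-9,"tz":20,"roll":0},
    {"hand":0,"tx":-20,"ty":-8,"tz":25,"roll":0},
    {"hand":0,"tx":-6,"ty":-2,"tz":25,"roll":0},
    {"hand":0,"tx":0,"ty":0,"tz":25,"roll":0},
    {"hand":0,"tx":0,"ty":0,"tz":20,"roll":0},
    {"hand":0,"tx":0,"ty":0,"tz":10,"roll":0},
    {"hand":0,"tx":0,"ty":0,"tz":0,"roll":0},
  ],
)

```text
clock: 5.03
tcp_pos: [0.5414, 0.1432, 0.1058]
eef_rot: [-0.003, 0.988, 0.153, -0.004]
force: [-0.6, -0.4, -0.5]
grip_width: 0.007
```

Run:
```python
from st import *
st((.566,-.030,.062))
p,d=ctrl.camera("scene");cv2.imwrite("pics/s2c.png",cv2.resize(p[100:300,270:470,::-1],None,fx=3,fy=3))
```

```text
t 5.03 tcp [0.5414 0.1432 0.1058] u,v,tipz 0.5593 -0.0282 0.0978 yaw 17.63 tilt 0.59 F [-0.6 -0.4 -0.5] grip 0.007 q [ 0.17  0.32 -0.59  1.8   0.19  1.09 -1.75]
move mm [ 7.   2.  35.7]
```

View pics/s2c.png

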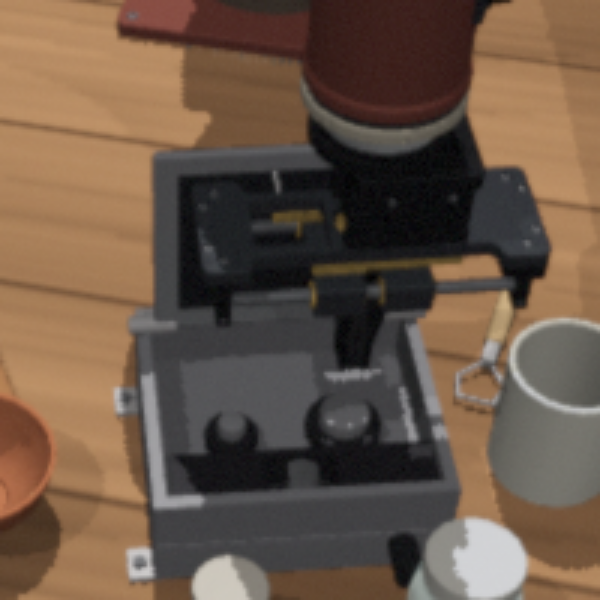

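The cover is still fully open, and the closed fingers hang above and slightly behind the larger button at crop (345,410). I correct the offset, descend and press.

servo_tool(
  increments=[
    {"hand":0,"tx":7,"ty":2,"tz":10,"roll":0},
    {"hand":0,"tx":0,"ty":0,"tz":12,"roll":0},
    {"hand":0,"tx":0,"ty":0,"tz":10,"roll":0},
    {"hand":0,"tx":0,"ty":0,"tz":3,"roll":0},
    {"hand":0,"tx":0,"ty":0,"tz":2,"roll":0},
    {"hand":0,"tx":0,"ty":0,"tz":2,"roll":0},
  ],
)

```text
clock: 5.58
tcp_pos: [0.5525, 0.1449, 0.0706]
eef_rot: [-0.004, 0.988, 0.153, -0.0]
force: [-0.2, -0.1, -0.4]
grip_width: 0.003
```

```bash
python3 -c "
from st import *
st((.566,-.030,.052))"
```

```text
t 5.58 tcp [0.5525 0.1449 0.0706] u,v,tipz 0.5704 -0.0299 0.0626 yaw 17.58 tilt 0.42 F [-0.2 -0.1 -0.4] grip 0.003 q [ 0.16  0.37 -0.58  1.81  0.23  1.02 -1.78]
move mm [-4.4  0.2 10.6]
```

servo_tool(
  increments=[
    {"hand":0,"tx":-3,"ty":0,"tz":2,"roll":0},
    {"hand":0,"tx":0,"ty":0,"tz":3,"roll":0},
    {"hand":0,"tx":0,"ty":0,"tz":3,"roll":0},
    {"hand":0,"tx":0,"ty":0,"tz":3,"roll":0},
  ],
)

```text
clock: 5.92
tcp_pos: [0.5497, 0.1443, 0.0604]
eef_rot: [-0.003, 0.988, 0.153, 0.001]
force: [-2.3, -1.2, 8.2]
grip_width: 0.003
```

```bash
python3 -c "
from st import *
st((.566,-.030,.052))"
```

```text
t 5.92 tcp [0.5497 0.1443 0.0604] u,v,tipz 0.5676 -0.0296 0.0524 yaw 17.58 tilt 0.4 F [-2.3 -1.2  8.2] grip 0.003 q [ 0.15  0.38 -0.58  1.83  0.24  1.   -1.78]
move mm [-1.6  0.4  0.4]
```

servo_tool(
  increments=[
    {"hand":0,"tx":-1,"ty":0,"tz":2,"roll":0},
    {"hand":0,"tx":0,"ty":0,"tz":2,"roll":0},
  ],
)

```text
clock: 6.08
tcp_pos: [0.5499, 0.1444, 0.06]
eef_rot: [-0.003, 0.988, 0.153, 0.002]
force: [-14.2, -5.2, 30.8]
grip_width: 0.01
```

```bash
python3 -c "
from st import *
st((.566,-.030,.052))"
```

```text
t 6.08 tcp [0.5499 0.1444 0.06  ] u,v,tipz 0.5678 -0.0297 0.052 yaw 17.57 tilt 0.38 F [-14.2  -5.2  30.8] grip 0.01 q [ 0.15  0.38 -0.58  1.83  0.24  1.   -1.78]
move mm [-1.8  0.3 -0. ]
```

The button is at its stop (tip 52.0 mm, 31 N). I go straight up, then over the cover's edge (206 mm) to the robot side.

servo_tool(
  increments=[
    {"hand":0,"tx":0,"ty":0,"tz":-10,"roll":0},
    {"hand":0,"tx":0,"ty":0,"tz":-35,"roll":0},
    {"hand":0,"tx":0,"ty":0,"tz":-38,"roll":0},
    {"hand":0,"tx":0,"ty":0,"tz":-38,"roll":0},
    {"hand":0,"tx":0,"ty":0,"tz":-38,"roll":0},
    {"hand":0,"tx":0,"ty":0,"tz":-38,"roll":0},
    {"hand":0,"tx":0,"ty":0,"tz":-10,"roll":0},
    {"hand":0,"tx":0,"ty":0,"tz":0,"roll":0},
  ],
)

```text
clock: 6.75
tcp_pos: [0.5482, 0.1433, 0.2759]
eef_rot: [-0.003, 0.988, 0.153, 0.001]
force: [0.8, 0.8, -0.2]
grip_width: 0.004
```

Run:
```python
from st import *
st((.455,-.0655,.245))
p,d=ctrl.camera("scene");cv2.imwrite("pics/s3.png",cv2.resize(p[60:300,250:490,::-1],None,fx=2.5,fy=2.5))
P=pts("scene",d);Z=P[...,2];u=P[...,:2]@ex;v=P[...,:2]@ey
for nm,vc in(("large",-.030),("small",-.102)):
    b=(np.hypot(u-.567,v-vc)<.007)&(d>0)&(Z<.09);print(nm,b.sum(),np.median(Z[b]))
```

```text
t 6.75 tcp [0.5482 0.1433 0.2759] u,v,tipz 0.5658 -0.0301 0.2679 yaw 17.65 tilt 0.37 F [ 0.8  0.8 -0.2] grip 0.004 q [ 0.2   0.19 -0.61  1.58  0.11  1.4  -1.68]
move mm [-110.9   35.6   22.3]
large 34 0.06049141370535274
small 34 0.06091523655313798
```

View pics/s3.png

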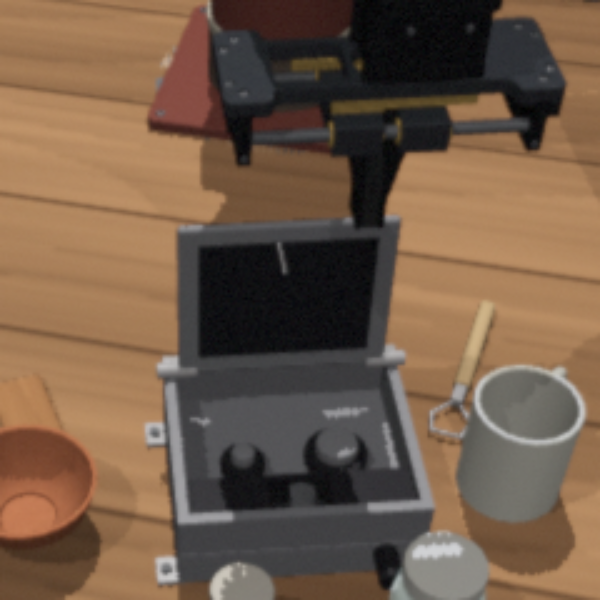

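The large button has come back out (both tops read the same height), and the cover is fully open and clear. I go over it to the robot side.

servo_tool(
  increments=[
    {"hand":0,"tx":-25,"ty":8,"tz":0,"roll":0},
    {"hand":0,"tx":-25,"ty":8,"tz":0,"roll":0},
    {"hand":0,"tx":-25,"ty":8,"tz":0,"roll":0},
    {"hand":0,"tx":-25,"ty":8,"tz":0,"roll":0},
    {"hand":0,"tx":-12,"ty":4,"tz":0,"roll":0},
    {"hand":0,"tx":0,"ty":0,"tz":0,"roll":0},
  ],
)

```text
clock: 7.3
tcp_pos: [0.4456, 0.072, 0.2625]
eef_rot: [-0.005, 0.988, 0.153, -0.005]
force: [1.2, -0.2, 0.7]
grip_width: 0.008
```

```bash
python3 -c "
from st import *
st((.455,-.0655,.175))"
```

```text
t 7.3 tcp [0.4456 0.072  0.2625] u,v,tipz 0.4463 -0.0669 0.2545 yaw 17.66 tilt 0.8 F [ 1.2 -0.2  0.7] grip 0.008 q [ 0.34 -0.06 -0.56  1.84 -0.04  1.37 -1.47]
move mm [ 9.4 -0.6 79.4]
```

servo_tool(
  increments=[
    {"hand":0,"tx":2,"ty":0,"tz":25,"roll":0},
    {"hand":0,"tx":2,"ty":0,"tz":25,"roll":0},
    {"hand":0,"tx":2,"ty":0,"tz":20,"roll":0},
    {"hand":0,"tx":0,"ty":0,"tz":8,"roll":0},
    {"hand":0,"tx":0,"ty":0,"tz":0,"roll":0},
  ],
)

```text
clock: 7.72
tcp_pos: [0.4497, 0.0742, 0.1764]
eef_rot: [-0.005, 0.988, 0.153, -0.007]
force: [-0.3, -0.0, -0.1]
grip_width: 0.005
```

```bash
python3 -c "
from st import *
st((.478,-.0655,.175))"
```

```text
t 7.72 tcp [0.4497 0.0742 0.1764] u,v,tipz 0.451 -0.066 0.1684 yaw 17.56 tilt 0.96 F [-0.3 -0.  -0.1] grip 0.005 q [ 0.33  0.02 -0.58  1.95 -0.    1.19 -1.51]
move mm [26.9 -0.6 -7. ]
```

servo_tool(
  increments=[
    {"hand":0,"tx":12,"ty":0,"tz":0,"roll":0},
    {"hand":0,"tx":12,"ty":0,"tz":0,"roll":0},
    {"hand":0,"tx":12,"ty":0,"tz":0,"roll":0},
    {"hand":0,"tx":12,"ty":0,"tz":0,"roll":0},
    {"hand":0,"tx":12,"ty":0,"tz":0,"roll":0},
    {"hand":0,"tx":12,"ty":0,"tz":0,"roll":0},
    {"hand":0,"tx":12,"ty":0,"tz":2,"roll":0},
  ],
)

```text
clock: 8.3
tcp_pos: [0.5311, 0.101, 0.173]
eef_rot: [-0.005, 0.988, 0.153, -0.011]
force: [-1.6, 0.2, -0.5]
grip_width: 0.004
```

Run:
```python
from st import *
st((.5606,-.0655,.152))
p,d=ctrl.camera("scene");cv2.imwrite("pics/s4.png",cv2.resize(p[60:300,250:490,::-1],None,fx=2.5,fy=2.5))
```

```text
t 8.3 tcp [0.5311 0.101  0.173 ] u,v,tipz 0.5367 -0.0652 0.165 yaw 17.57 tilt 1.37 F [-1.6  0.2 -0.5] grip 0.004 q [ 0.26  0.22 -0.59  1.76  0.11  1.22 -1.63]
move mm [24.2  0.4 12.5]
```

View pics/s4.png

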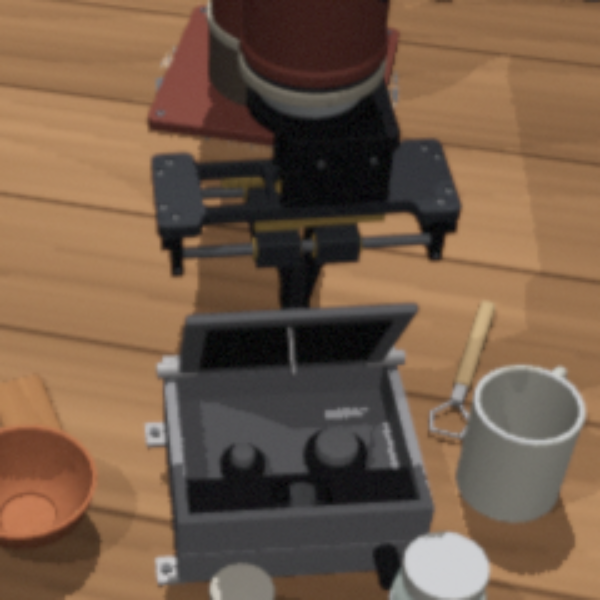

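The cover is partly swung down (about 60°) with the finger behind it. I continue along the arc.

servo_tool(
  increments=[
    {"hand":0,"tx":12,"ty":0,"tz":6,"roll":0},
    {"hand":0,"tx":12,"ty":0,"tz":7,"roll":0},
    {"hand":0,"tx":10,"ty":0,"tz":9,"roll":0},
    {"hand":0,"tx":10,"ty":0,"tz":10,"roll":0},
    {"hand":0,"tx":6,"ty":0,"tz":12,"roll":0},
    {"hand":0,"tx":6,"ty":0,"tz":12,"roll":0},
  ],
)

```text
clock: 8.85
tcp_pos: [0.5875, 0.1199, 0.1168]
eef_rot: [-0.005, 0.988, 0.152, -0.01]
force: [-0.4, -0.5, 3.1]
grip_width: 0.007
```

```bash
python3 -c "
from st import *
st((.603,-.0655,.081))"
```

```text
t 8.85 tcp [0.5875 0.1199 0.1168] u,v,tipz 0.5961 -0.0644 0.1088 yaw 17.54 tilt 1.32 F [-0.4 -0.5  3.1] grip 0.007 q [ 0.19  0.39 -0.56  1.69  0.21  1.15 -1.7 ]
move mm [ 7.4  1.5 27.6]
```

servo_tool(
  increments=[
    {"hand":0,"tx":4,"ty":0,"tz":10,"roll":0},
    {"hand":0,"tx":4,"ty":0,"tz":10,"roll":0},
    {"hand":0,"tx":2,"ty":0,"tz":7,"roll":0},
    {"hand":0,"tx":0,"ty":0,"tz":4,"roll":0},
    {"hand":0,"tx":0,"ty":0,"tz":2,"roll":0},
    {"hand":0,"tx":0,"ty":0,"tz":2,"roll":0},
  ],
)

```text
clock: 9.35
tcp_pos: [0.597, 0.1236, 0.0811]
eef_rot: [-0.004, 0.988, 0.152, -0.011]
force: [-10.8, -4.5, 26.5]
grip_width: 0.009
```

```bash
python3 -c "
from st import *
st((.6058,-.0655,.073))"
```

```text
t 9.35 tcp [0.597  0.1236 0.0811] u,v,tipz 0.6063 -0.0637 0.0731 yaw 17.54 tilt 1.36 F [-10.8  -4.5  26.5] grip 0.009 q [ 0.17  0.44 -0.55  1.69  0.24  1.1  -1.72]
move mm [-0.5  1.8  0.1]
```

The cover is at its inner stop again (73.1 mm, 27 N). I let go, slowly at first, then clear off.

servo_tool(
  increments=[
    {"hand":0,"tx":0,"ty":0,"tz":-4,"roll":0},
    {"hand":0,"tx":0,"ty":0,"tz":-8,"roll":0},
    {"hand":0,"tx":0,"ty":0,"tz":-30,"roll":0},
    {"hand":0,"tx":0,"ty":0,"tz":-38,"roll":0},
    {"hand":0,"tx":0,"ty":0,"tz":-38,"roll":0},
    {"hand":0,"tx":0,"ty":0,"tz":-38,"roll":0},
    {"hand":0,"tx":0,"ty":0,"tz":-20,"roll":0},
    {"hand":0,"tx":0,"ty":0,"tz":0,"roll":0},
    {"hand":0,"tx":0,"ty":0,"tz":0,"roll":0},
    {"hand":0,"tx":0,"ty":0,"tz":0,"roll":0},
  ],
)

```text
clock: 10.18
tcp_pos: [0.6003, 0.1231, 0.2663]
eef_rot: [-0.005, 0.988, 0.153, -0.01]
force: [0.8, 0.6, -0.0]
grip_width: 0.008
```

Run:
```python
from st import *
st()
p,d=ctrl.camera("scene");cv2.imwrite("pics/s5.png",p[:,:,::-1])
P=pts("scene",d);Z=P[...,2];u=P[...,:2]@ex;v=P[...,:2]@ey
for uu in(.53,.56,.59,.62):
    b=(abs(u-uu)<.006)&(abs(v+.0655)<.06)&(d>0)&(Z<.2);print(uu,b.sum(),np.median(Z[b]).round(4))
a0=cv2.imread("pics/scene0.png");df=cv2.absdiff(a0,p[:,:,::-1].copy()).max(2);cv2.imwrite("pics/s5d.png",df*3)
```

```text
t 10.18 tcp [0.6003 0.1231 0.2663] u,v,tipz 0.6093 -0.0652 0.2583 yaw 17.61 tilt 1.24 F [ 0.8  0.6 -0. ] grip 0.008 q [ 0.19  0.31 -0.58  1.46  0.16  1.43 -1.66]
0.53 288 0.0837
0.56 308 0.0839
0.59 332 0.084
0.62 535 0.0832
```

View pics/s5.png

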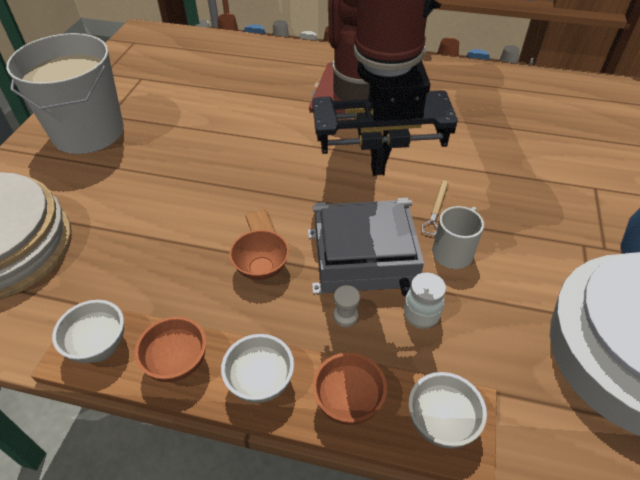

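The cover is flat and shut at (368,232). Its height matches the initial latched reading in this camera (83.8 mm), the bystanders are in place, and the gripper is well clear. I hand the job in.

```bash
python3 -c "
from rig import ctrl
print(ctrl.hand_in())"
```

```text
the job is handed in; nothing more can be done
None
```

I popped the cover open, pushed the larger button fully in and let it come back out, then swung the cover down and pressed it until it latched. The job was handed in at about 10.2 s; no verdict was reported.

- **Cover opening:** I pressed the pad to its inner stop (tip at 73.1 mm, about 30 N) and let go. The pictures showed the cover standing fully open.
- **Larger button:** It reached its stop (tip at 52.0 mm, about 31 N). After release, both button tops read the same height, about 60.5 mm with this camera's roughly 2.5 mm high bias, so both were out.
- **Cover closing:** I pressed it to the stop again (73.1 mm, about 27 N) and released. It stayed flat at 83–84 mm along its length, matching the initial latched reading of 83.8 mm in that camera. The table gives 81 mm; the difference is the same camera bias.
- **Surroundings:** By eye, the pots and tools were where they started. I did not measure their positions at the end.
- **Arm:** It was clear of everything at hand-in, with the fingertips at 258 mm and the force reading near zero.

The first move call was refused because I left out some fields. It moved nothing, and no other check failed.

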